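Bolt the shaker's gate shut past its safety catch

TASK

Lock the gate of the bench shaker: press the spring catch bar fully down with one fingertip and keep it down while the other fingertip pushes the bolt by its upright tab fully home into the keeper. Then let go, so that the catch springs up again and locks the bolt there. Only push, do not pinch or lift anything, and leave the tip box and the other things standing around undisturbed.

Things in the scene. Friction and masses are not known exactly. Their poses are not given: they have to be found in the camera images.
- shaker: fixed shaker, deck 220 x 250 mm, top 30 mm above bench; turned up to 0.35 rad. Origin under its centre on the bench; x away from the robot, y left, z up. In its frame (mm): catch bar at x -85, bolt along y at x -25, guides over it at y -35 and +98 (top 54 above bench), keeper ring at y -92, gate bar at x +5 (top 51), tip box at x +57 (top 80). Only catch, tab, tip box, dropper rise over 56.
- catch_pad (a point): centre of the top of the spring catch bar: grooved steel bar nearest the robot, 30 mm wide (shaker x), 130 mm long (shaker y), spanning shaker y -30 to +100. Top 68 mm above the bench when up, 58 mm when fully down; the point moves with it. It may be pressed anywhere and a fingertip may slide along it. Axes as the shaker's.
- catch (a joint): how far the catch bar is down, m: 0 up, 0.010 fully down. Spring: 2 N at the top, 6 N at the bottom. Its pawl stands between side teeth of the bolt and blocks it both ways until the bar is over 6 mm down; hold it over 8 mm down to be free. Let up short of home, it locks the bolt between the next teeth.
- bolt_tab (a point): centre of the top of the bolt's upright tab: 26 mm wide (shaker x), 12 mm thick (shaker y), top 92 mm above the bench, rising from the flat bolt (top 48 mm). It lies 60 mm from the catch bar's centre line toward shaker +x. Push its +y face toward shaker -y; beside that face 45 mm or more along the bolt is free down to the flat bolt. Axes as the shaker's.
- bolt (a joint): how far the bolt has slid toward home, m, along shaker -y: starts at 0 to 0.008, fully home against its stop at 0.042. Friction about 1.5 N; it stays where it is left. The catch can spring up at home from 0.038 on.
- tip_box: loose grey box of yellow pipette tips, 80 x 120 x 50 mm, in the nest behind the gate; origin at the centre of its underside. Leave it.
- dropper: loose white dropper bottle, 29 mm wide, 66 mm high, standing on the deck left of the tip box; origin at the centre of its underside. Leave it.
- petri: loose petri dish, 89 mm wide, 16 mm high, on the bench left of the shaker; origin at the centre of its underside. Leave it.
- marker: loose red and white marker pen, 135 mm long, 16 mm thick, on the bench right of the shaker; origin at the centre of its underside. Leave it.
Not all that is in view belongs to the job. There is more than one size of the dropper; the job needs the smallest.

How it is judged (in metres and radians):
On the way, in this order (a step that is already met when the one before it is completed fails the run):
1. the fingers hold the catch bar down while the bolt is still at its start (value of joint catch above 0.006 m and value of joint bolt below 0.013 m and contact force between the fingers and catch above 0.5 N), for 0.1 s.
2. the fingers push the bolt part-way with the catch held down by the fingers (value of joint bolt above 0.018 m and contact force between the fingers and bolt above 0.2 N and contact force between the fingers and catch above 0.5 N).
3. the bolt is home with the catch still held down (value of joint bolt above 0.0365 m and value of joint catch above 0.005 m), for 0.05 s.
At the end, for the whole second after the job is handed in: The bolt is at least 36.5 mm along its 42 mm travel and at rest, the catch is up again (less than 2 mm down) so the bolt is locked in its home notch, and tip box, dropper bottle, petri dish and marker are within 20 mm of where they began, the dropper upright (value of joint bolt above 0.0365 m and value of joint catch below 0.002 m and velocity of joint bolt below 0.01 m/s and distance of each of tip_box, dropper, petri, marker from where it was at the start of the episode below 0.02 m and angle between dropper's own z axis and vertical below 0.2 rad); the robot touches nothing.
It fails at once if the catch was let up while the bolt was part-way (value of joint bolt between 0.017 and 0.0345 m and value of joint catch below 0.004 m).
It fails at once if a bystander was lifted or shoved away (distance of any of tip_box, dropper, petri, marker from where it was at the start of the episode above 0.03 m).
It also fails if it takes over 35 s, if anything falls off the work surface, if the arm or the gripper's body presses on something with over 40 N, if the wrist force passes 120 N, or if a joint passes its speed limit or range.

ROBOT

A 7-joint arm with a two-finger parallel gripper is mounted at the origin on a cart in front of the work surface, level with it; the furniture and walls round the work are solid. World frame = base frame: x ahead of the robot, y to its left, z up, the work surface at z = 0. Lengths are in mm, angles in rad, forces in N, time in s.
With the tool pointing down it reaches from about 400 to 850 mm from the base axis. Payload 10.4 kg.
Tool frame: the origin (TCP) lies between the finger pads; the fingertips stand 8 mm ahead of it and the grasp point (between the pads) lies 11 mm behind it; z points along the fingers, y is the direction in which the jaws open and shut (so a half turn about z gives the same grasp; the last joint's range is limited). The gripper opens to 87 mm and grips with 3 to 60 N. Pads are 19 mm wide; open, the fingers measure 117 mm over their backs; the gripper's body (75 mm by 190 mm) begins 51 mm behind the grasp point.
Start: joints at [1.083, 0.332, -0.065, 1.46, 0.022, 1.35, -0.088], TCP at [280.176, -558.706, 230.576] pointing down, gripper open.
Joint ranges: [-2.6, 2.6], [-0.5, 2.12], [-1.47, 1.34], [0.16, 2.42], [-1.27, 4.41], [0.06, 2.06], [-2.6, 2.6]. Speed limits (rad/s): [2.22, 2.22, 2.79, 2.79, 3.14, 3.14, 3.14].

INTERFACE

Orientations are given as a rotation vector (axis times angle).
In Python, from workcell import manip gives the robot as it stands.
- The arm moves only by the tool arm_command, never from a script. Its argument "plan" is a list of rows, each a list of 7 numbers: the turn, a rotation vector about the tool's x, y, z in degrees, then the shift along the tool's x, y, z in mm, then the closure, from -1 (fully open) to 1 (shut). In form: [[ax, ay, az, tx, ty, tz, jaw], ...]. A call has 1 to 12 rows; each row shifts and turns the commanded pose from where the row before left it, along the tool's axes as they then stand; what a row does not reach is not made up. A row lasts 1/10 s, in which the tool goes at most 50 mm and 8.59 degrees, less where a joint would pass 70% of its speed; a pose out of reach is approached as far as the arm can. A call is refused whole if a number of a shift passes 50 or a number of a turn 8.59, either way. A call with a gripper value outside its range is refused whole. The fingers move at their own pace and stop on an object; "force" is the grip in N (left out, the last holds). Time passes only in rows, so rows that do not move let the fingers close. It gives the time, the measured TCP pose, the force and the opening at its end, in the units of the state.
- manip.observe(): the state, without advancing time (a new reading comes with each control period).
- manip.grab_frame(name): name is "side" or "top"; returns the picture (384x512x3 uint8, red, green, blue); there is no depth.
- manip.camera_model(name): a dict with "intrinsics" (3x3 intrinsics, pixels), "R" (3x3) and "t" (3): a world point X has camera coordinates R X + t. Camera axes: x right, y down, z forward; pixel columns grow to the right and rows downward; lengths in mm; the calibration is good to about 2 mm. A picture is of the moment at which its call begins. camera_model takes no time and is no camera call.
- manip.job_done(): hands the job in, once; it reports no verdict.
The state is a dict: "clock": time; "joint_positions": joint angles; "joint_vel": joint speeds; "joint_efforts": joint torques, N m; "position": TCP position; "tool_rot": TCP orientation; "ft_force": force on the tool from outside, world axes, zero at the start; "wrist_torque": the same for the moment, N m; "opening": finger opening in mm.
Only numpy, scipy, OpenCV 4.12 (cv2) and the standard library are available. Lean on these libraries where they do the work, as an engineer would, in place of code of your own. Each camera call takes 0.05 s, during which the arm holds its last target.

## Working session

There is one attempt and no reset: what is moved stays moved. The work goes in short steps, Python scripts to look and compute and a tool call to move; the robot and the scene stay as the last step left them, time stands still between calls to the robot, and variables do not carry over. Pictures are saved under pics/ and viewed, and the job is handed in when it is done.

Besides the shell and the picture viewer there is one more tool, called by a JSON object that holds its "fn" and its "kwargs", one argument or row to a line. arm_command: Moves the arm, as the interface text tells. Its arguments: {"type":"object","properties":{"plan":{"type":"array","items":{"type":"array","items":{"type":"number"}}},"force":{"type":"number"}},"required":["plan"]}

```bash
mkdir -p pics; ls
python3 - <<'E'
from workcell import manip
import cv2,numpy as np
np.set_printoptions(precision=4,suppress=True)
s=manip.observe(); print(s)
for n in("side","top"):
    f=manip.grab_frame(n); cv2.imwrite(f"pics/{n}0.png",f[:,:,::-1])
    m=manip.camera_model(n); print(n,m, "pos",-np.array(m["R"]).T@np.array(m["t"]))
E
```

```text
pics
{'clock': 0.0, 'joint_positions': array([ 1.0834,  0.3328, -0.0647,  1.4609,  0.0216,  1.3499, -0.0885]), 'joint_vel': array([ 0.0001, -0.0006, -0.0022,  0.0012, -0.0001,  0.0003, -0.0019]), 'joint_efforts': array([ -0.0015, -62.3253,   0.0235, -38.9894,  -0.0616,   0.0398,
         0.0001]), 'position': array([ 279.9688, -558.3609,  229.7804]), 'tool_rot': array([-3.0558, -0.7233,  0.0006]), 'ft_force': array([ 0.1983,  0.6054, -0.3005]), 'wrist_torque': array([-0.0156, -0.0299, -0.0085]), 'opening': 87.16121538625454}
side {'intrinsics': array([[371.9644,   0.    , 256.951 ],
       [  0.    , 371.9644, 191.0651],
       [  0.    ,   0.    ,   1.    ]]), 'R': array([[-0.8906, -0.4543, -0.0201],
       [-0.1944,  0.4203, -0.8863],
       [ 0.4111, -0.7854, -0.4627]]), 't': array([ 544.9076,   99.6951, 1000.8875])} pos [ 93.2167 991.8034 562.3841]
top {'intrinsics': array([[350.8607,   0.    , 251.3133],
       [  0.    , 350.8607, 192.0828],
       [  0.    ,   0.    ,   1.    ]]), 'R': array([[ 0.0051, -0.9998,  0.0191],
       [-0.9863, -0.0081, -0.1645],
       [ 0.1647, -0.018 , -0.9862]]), 't': array([ 153.9787,  519.898 , 1125.4212])} pos [ 326.6902  178.3897 1192.4877]
```

View pics/side0.png

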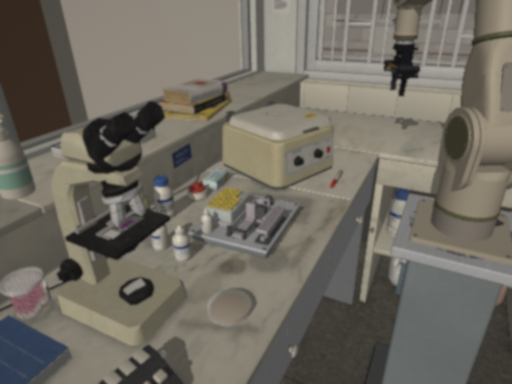

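View pics/top0.png

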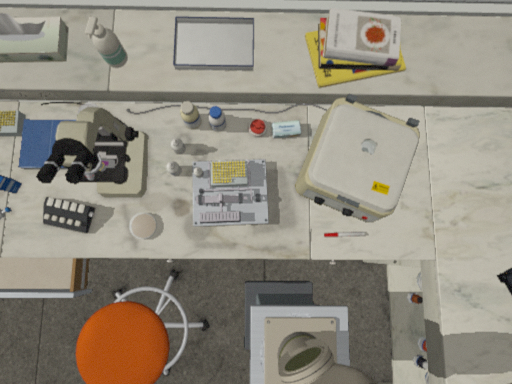

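The shaker is at about top (230,193) and side (250,220), the petri dish at top (144,225) and the marker at top (345,235). Small dropper candidates are the bottles at top (172,168), (178,145) and (198,172). I'll enlarge to tell them apart.

Run:
```python
import cv2
t=cv2.imread("pics/top0.png")[130:240,160:290]; cv2.imwrite("pics/topc.png",cv2.resize(t,None,fx=6,fy=5.4,interpolation=cv2.INTER_CUBIC)[:, :] if 0 else cv2.resize(t,None,fx=5,fy=5,interpolation=cv2.INTER_CUBIC))
t=cv2.imread("pics/side0.png")[170:270,150:310]; cv2.imwrite("pics/sidec.png",cv2.resize(t,None,fx=5,fy=5,interpolation=cv2.INTER_CUBIC))
```

```text
(no output)
```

View pics/topc.png

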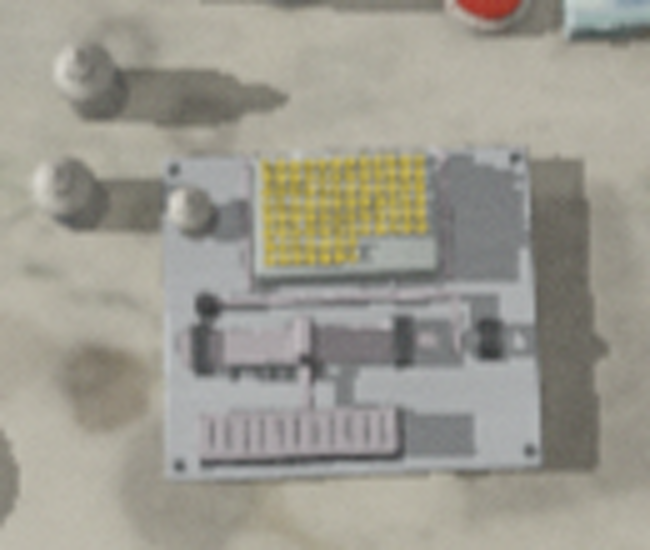

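View pics/sidec.png

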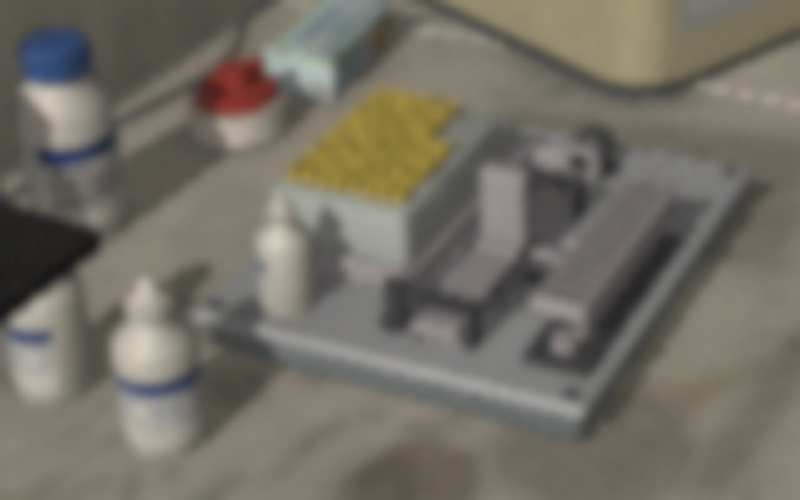

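The smallest dropper is the one on the deck, top (198,172). The two at (172,168) and (178,145) are larger and stand on the bench. The catch bar top spans crop (203–402, 408–460), and the tab is near crop (303,340) in top and (503,165) in side. I'll measure these now.

```bash
cat > h.py <<'E'
import numpy as np,cv2
from workcell import manip
def ray(n,u,v):
    m=manip.camera_model(n);K,R,t=[np.array(m[k]) for k in("intrinsics","R","t")]
    return -R.T@t, R.T@np.linalg.solve(K,[u,v,1.])
def onz(n,u,v,z):
    o,d=ray(n,u,v); return (o+d*(z-o[2])/d[2])
def proj(n,X):
    m=manip.camera_model(n);K,R,t=[np.array(m[k]) for k in("intrinsics","R","t")]
    p=K@(R@np.array(X,float)+t); return p[:2]/p[2]
E
python3 - <<'E'
from h import *
np.set_printoptions(precision=1,suppress=True)
T=lambda p:((p[0]+.5)/5-.5+160,(p[1]+.5)/5-.5+130)
S=lambda p:((p[0]+.5)/5-.5+150,(p[1]+.5)/5-.5+170)
c=[onz("top",*T(p),30)[:2] for p in[(165,158),(525,150),(540,465),(168,478)]]
d=[onz("top",*T(p),30)[:2] for p in[(173,170),(514,158),(530,451),(180,465)]]
k=[onz("top",*T(p),68)[:2] for p in[(203,415),(398,405),(402,452),(203,462)]]
for q in(c,d,k):
    q=np.array(q);print(q.tolist() and q, "ctr",q.mean(0),"sides",[np.linalg.norm(q[i]-q[i-1]) for i in(1,2,3,0)])
    for a,b in((1,0),(2,3)):
        v=q[b]-q[a]; print("yaw from y edges",np.arctan2(-v[0],v[1]))
# deck via side
ds=[onz("side",*S(p),30)[:2] for p in[(205,313),(578,412),(755,178)]]
print("side deck",np.array(ds))
# tab triangulate on z92
print("tab side",onz("side",*S((503,163)),92))
print("tab top",onz("top",*T((305,328)),92))
ks=[onz("side",*S(p),68)[:2] for p in[(535,300),(578,312),(672,190),(640,178)]]
print(np.array(ks))
# edge mask for deck contour
im=cv2.imread("pics/top0.png").astype(int); crop=im[155:232,185:275]
hsv=cv2.cvtColor(crop.astype(np.uint8),cv2.COLOR_BGR2HSV); print(hsv[60,5:90:6])
E
```

```text
[[625.6 357.3]
 [633.6 112.4]
 [418.7 102.7]
 [408.5 348.3]] ctr [521.6 230.2] sides [np.float64(245.05454319958474), np.float64(215.15266580956458), np.float64(245.79984704974632), np.float64(217.2313351315663)]
yaw from y edges 0.03294542795973314
yaw from y edges 0.04143392410223366
[[617.2 351.6]
 [627.9 119.9]
 [427.9 109.3]
 [417.1 340.7]] ctr [522.6 230.4] sides [np.float64(231.9616286689118), np.float64(200.27496408690305), np.float64(231.5971080905856), np.float64(200.39964847238252)]
yaw from y edges 0.04615204411476085
yaw from y edges 0.04667828497676172
[[446.3 321.6]
 [453.7 196.6]
 [423.4 193.7]
 [416.2 320.8]] ctr [434.9 258.2] sides [np.float64(125.25383697710112), np.float64(30.396963375965974), np.float64(127.25862843688715), np.float64(30.164721542876567)]
yaw from y edges 0.05875368474307459
yaw from y edges 0.056982066250801024
side deck [[617.3 363.1]
 [407.8 355.8]
 [412.6 113.5]]
tab side [498.7 256.1  92. ]
tab top [499.6 255.7  92. ]
[[442.6 330.7]
 [419.4 331.1]
 [424.8 206.5]
 [445.3 202. ]]
[[ 24  24 157]
 [105   3 175]
 [150   8 133]
 [162   8 164]
 [168   8 168]
 [160   9 168]
 [150   2 140]
 [165  10 159]
 [173   6 163]
 [105   4 123]
 [108  10 129]
 [ 98   6 175]
 [100   4 177]
 [ 15   9 113]
 [ 23  33 102]]
```

Results:
- **Shaker:** origin about (522.5, 230.5), yaw about 0.047 rad. The deck sides come out at 246 x 216 against 250 x 220 given.
- **Catch bar:** 127 x 30.
- **Tab:** about (499, 256), and both views agree.

Next I lift, turn the jaw axis along shaker x, and part-close so the fingertips stand about 60 mm apart.

{"fn": "arm_command", "kwargs": {
  "plan": [
    [0,0,0,0,0,-50,-0.03],
    [0,0,0,0,0,-50,-0.03],
    [0,0,-8.26,0,0,0,-0.03],
    [0,0,-8.26,0,0,0,-0.03],
    [0,0,-8.26,0,0,0,-0.03],
    [0,0,-8.26,0,0,0,-0.03],
    [0,0,-8.26,0,0,0,-0.03],
    [0,0,-8.26,0,0,0,-0.03],
    [0,0,-8.26,0,0,0,-0.03],
    [0,0,-8.26,0,0,0,-0.03],
    [0,0,0,0,0,0,-0.03]
  ]
}}

```text
clock: 1.2
position: [280.1, -558.6, 330.1]
tool_rot: [-2.165, -2.275, -0.001]
ft_force: [-0.4, 0.4, -0.4]
opening: 44.9
```

```bash
cat >> h.py <<'E'
from scipy.spatial.transform import Rotation as Ro
O=np.array([522.5,230.5]);psi=0.047
def sh2w(x,y): return O+np.array([x*np.cos(psi)-y*np.sin(psi),x*np.sin(psi)+y*np.cos(psi)])
def w2sh(p):
    d=np.array(p[:2])-O; return np.array([d[0]*np.cos(psi)+d[1]*np.sin(psi),-d[0]*np.sin(psi)+d[1]*np.cos(psi)])
def st():
    np.set_printoptions(precision=3,suppress=True)
    s=manip.observe();p=s["position"];M=Ro.from_rotvec(s["tool_rot"]).as_matrix()
    print("t",s["clock"],"pos",p,"shaker",w2sh(p),"tipz",p[2]+8*M[2,2],"open",s["opening"],"F",s["ft_force"])
    print("tool y ang",np.arctan2(M[1,1],M[0,1]),"tz",M[:,2],"q",s["joint_positions"])
    return s,M
E
python3 - <<'E'
from h import *
s,M=st()
g=np.append(sh2w(-55,60),330); print("goal",g,"tool shift",M.T@(g-s["position"]))
for p in[(300,190),(340,213),(385,217),(418,122)]: print(p,onz("top",*p,150))
E
```

```text
t 1.2 pos [ 280.053 -558.626  330.099] shaker [-279.255 -776.864] tipz 322.0985537739751 open 44.86074239866011 F [-0.361  0.441 -0.444]
tool y ang 0.04965403081448762 tz [-0.     0.001 -1.   ] q [ 1.183  0.312 -0.2    1.284  0.061  1.552  1.041]
goal [464.742 287.85  330.   ] tool shift [836.266 226.475   0.627]
(300, 190) [508.361  12.191 150.   ]
(340, 213) [ 439.386 -106.809  150.   ]
(385, 217) [ 428.302 -242.016  150.   ]
(418, 122) [ 728.658 -364.034  150.   ]
```

{"fn": "arm_command", "kwargs": {
  "plan": [
    [0,0,0,0,25,-25,-0.03],
    [0,0,0,0,35,-25,-0.03],
    [0,0,0,40,30,0,-0.03],
    [0,0,0,40,30,0,-0.03],
    [0,0,0,40,30,0,-0.03],
    [0,0,0,40,0,0,-0.03],
    [0,0,0,40,0,0,-0.03],
    [0,0,0,40,0,0,-0.03],
    [0,0,0,40,0,0,-0.03],
    [0,0,0,40,0,0,-0.03],
    [0,0,0,40,0,0,-0.03],
    [0,0,0,40,0,0,-0.03]
  ]
}}

```text
clock: 2.4
position: [410.7, -150.4, 380.5]
tool_rot: [2.174, 2.268, -0.0]
ft_force: [0.7, -0.1, -0.9]
opening: 44.9
```

Run:
```python
from h import *
s,M=st()
g=np.append(sh2w(-55,60),330); print("goal",g,"tool shift",M.T@(g-s["position"]))
```

```text
t 2.4 pos [ 410.687 -150.387  380.464] shaker [-129.585 -375.213] tipz 372.46387984976053 open 44.9448234177031 F [ 0.669 -0.147 -0.889]
tool y ang 0.042211376805936916 tz [ 0. -0. -1.] q [ 0.78  -0.108 -0.478  1.628 -0.049  1.609  0.345]
goal [464.742 287.85  330.   ] tool shift [435.576  72.495  50.377]
```

{"fn": "arm_command", "kwargs": {
  "plan": [
    [0,0,0,40,8,0,-0.03],
    [0,0,0,40,8,0,-0.03],
    [0,0,0,40,8,0,-0.03],
    [0,0,0,40,8,0,-0.03],
    [0,0,0,40,8,0,-0.03],
    [0,0,0,40,8,0,-0.03],
    [0,0,0,40,8,0,-0.03],
    [0,0,0,40,8,0,-0.03],
    [0,0,0,40,8,0,-0.03],
    [0,0,0,40,0,25,-0.03],
    [0,0,0,36,0,25,-0.03],
    [0,0,0,0,0,0,-0.03]
  ]
}}

```text
clock: 3.6
position: [459.3, 291.0, 327.1]
tool_rot: [-2.162, -2.273, 0.006]
ft_force: [-0.7, -0.8, 0.0]
opening: 45.1
```

Run:
```python
from h import *
s,M=st()
g=np.append(sh2w(-55,60),130); print("goal",g,"tool shift",M.T@(g-s["position"]))
```

```text
t 3.6 pos [459.259 291.001 327.083] shaker [-60.329  63.406] tipz 319.08322911432737 open 45.116037597246745 F [-0.694 -0.821  0.02 ]
tool y ang 0.0499133025997308 tz [-0.005  0.    -1.   ] q [ 0.208  0.248 -1.014  1.474  0.206  1.539 -0.75 ]
goal [464.742 287.85  130.   ] tool shift [ -3.512   6.393 197.05 ]
```

{"fn": "arm_command", "kwargs": {
  "plan": [
    [0,0,0,-3,5,30,-0.03],
    [0,0,0,0,0,40,-0.03],
    [0,0,0,0,0,40,-0.03],
    [0,0,0,0,0,40,-0.03],
    [0,0,0,0,0,30,-0.03],
    [0,0,0,0,0,15,-0.03],
    [0,0,0,0,0,0,-0.03],
    [0,0,0,0,0,0,-0.03]
  ]
}}

```text
clock: 4.4
position: [468.2, 284.4, 136.9]
tool_rot: [2.17, 2.271, 0.002]
ft_force: [0.6, -0.2, 1.4]
opening: 45.0
```

Run:
```python
from h import *
s,M=st()
for n,(a,b,c,d) in(("side",(150,290,170,330)),("top",(120,240,160,290))):
    f=manip.grab_frame(n)[:,:,::-1]; 
    cv2.imwrite(f"pics/{n}1.png",f); 
    t=f[100:270,150:310] if n=="side" else f[130:240,160:290]
    cv2.imwrite(f"pics/{n}1c.png",cv2.resize(t,None,fx=3.5 if n=="side" else 5,fy=3.5 if n=="side" else 5,interpolation=cv2.INTER_CUBIC))
# predicted fingertips
for sg in(-30,30):
    X=s["position"]+M@np.array([0,sg,8]); print(w2sh(X),X[2],proj("side",X),proj("top",X))
```

```text
t 4.4 pos [468.187 284.416 136.872] shaker [-51.72   56.408] tipz 128.87219175924838 open 44.98147492792548 F [ 0.594 -0.193  1.407]
tool y ang 0.0458413327526318 tz [ 0.001  0.001 -1.   ] q [ 0.166  0.389 -0.953  1.747  0.341  1.182 -0.837]
[-81.71   56.448] 128.8350431918997 [266.646 199.037] [210.369 213.209]
[-21.71   56.378] 128.90934032659706 [244.36  194.579] [209.943 193.715]
```

View pics/side1c.png

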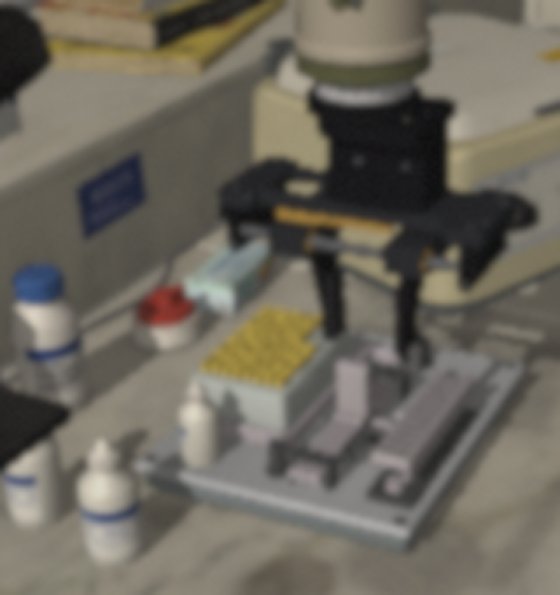

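View pics/top1c.png

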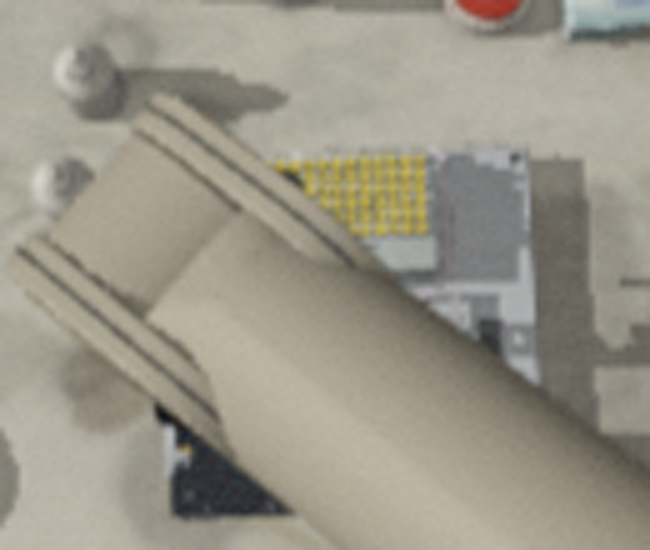

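The side view shows the fingertips at about (245,196) and (268,203), straddling the tab line and the catch line as predicted. I'll check where the tab's +y face is from its foot.

Run:
```python
from h import *
np.set_printoptions(precision=1,suppress=True)
f=cv2.imread("pics/side0.png")
cv2.imwrite("pics/tabz.png",cv2.resize(f[192:232,232:282],None,fx=14,fy=14,interpolation=cv2.INTER_NEAREST))
for yc in(20,24,28,32):
    print(yc,[proj("side",np.append(sh2w(x,yc+dy),z)) for x,dy,z in((-25,-6,92),(-25,6,92),(-25,6,48))])
```

```text
20 [array([253.1, 200.2]), array([251.2, 202.3]), array([251.6, 216.8])]
24 [array([252.5, 200.9]), array([250.5, 203. ]), array([251. , 217.5])]
28 [array([251.8, 201.6]), array([249.9, 203.7]), array([250.3, 218.3])]
32 [array([251.2, 202.3]), array([249.2, 204.4]), array([249.7, 219. ])]
```

View pics/tabz.png

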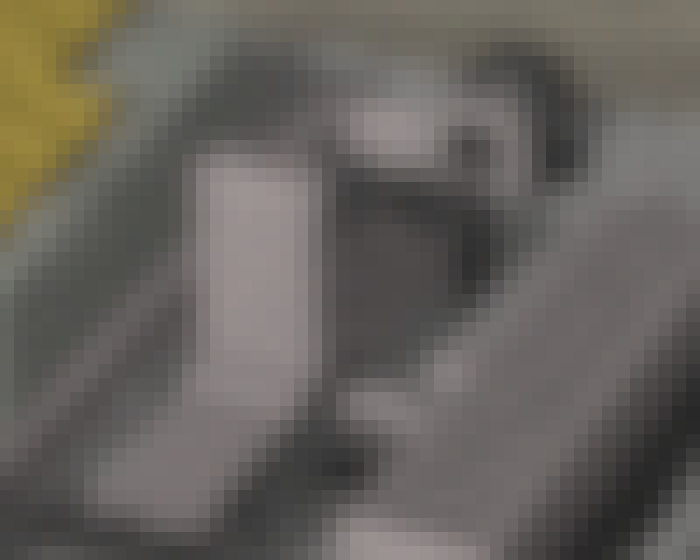

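Tab centre is at shaker y of about 29, so its +y face is at about 35. With the finger centre at y 56, that leaves about 11 mm of clearance. I descend onto the catch bar.

{"fn": "arm_command", "kwargs": {
  "plan": [
    [0,0,0,0,-2,20,-0.03],
    [0,0,0,0,0,20,-0.03],
    [0,0,0,0,0,10,-0.03],
    [0,0,0,0,0,5,-0.03],
    [0,0,0,0,0,0,-0.03],
    [0,0,0,0,0,0,-0.03],
    [0,0,0,0,0,0,-0.03]
  ]
}}

```text
clock: 5.2
position: [466.0, 284.3, 81.4]
tool_rot: [2.168, 2.273, 0.002]
ft_force: [-0.3, -0.2, -0.5]
opening: 44.8
```

Run:
```python
from h import *
s,M=st()
```

```text
t 5.2 pos [465.972 284.333  81.375] shaker [-53.936  56.429] tipz 73.37458761505677 open 44.78852136298555 F [-0.328 -0.171 -0.461]
tool y ang 0.047268488944309295 tz [ 0.001  0.    -1.   ] q [ 0.13   0.452 -0.917  1.803  0.404  1.085 -0.884]
```

{"fn": "arm_command", "kwargs": {
  "plan": [
    [0,0,0,0,0,4,-0.03],
    [0,0,0,0,0,4,-0.03],
    [0,0,0,0,0,3,-0.03],
    [0,0,0,0,0,0,-0.03],
    [0,0,0,0,0,0,-0.03]
  ]
}}

```text
clock: 5.7
position: [465.9, 284.2, 69.8]
tool_rot: [2.168, 2.273, 0.001]
ft_force: [2.0, -0.0, 3.2]
opening: 45.1
```

Run:
```python
from h import *
s,M=st(); print(s["wrist_torque"])
```

```text
t 5.7 pos [465.865 284.212  69.787] shaker [-54.049  56.313] tipz 61.786973823835176 open 45.13579892914975 F [ 1.997 -0.039  3.238]
tool y ang 0.04729216531504443 tz [ 0.001  0.    -1.   ] q [ 0.122  0.468 -0.908  1.812  0.418  1.066 -0.894]
[ 0.164 -0.479 -0.004]
```

Upward force is 3.2 N at tip height 61.8, so the finger is on the spring. I press on to the bottom.

{"fn": "arm_command", "kwargs": {
  "plan": [
    [0,0,0,0,0,2,-0.03],
    [0,0,0,0,0,2,-0.03],
    [0,0,0,0,0,0.5,-0.03],
    [0,0,0,0,0,0,-0.03],
    [0,0,0,0,0,0,-0.03]
  ]
}}

```text
clock: 6.2
position: [466.0, 284.3, 66.2]
tool_rot: [2.168, 2.273, 0.001]
ft_force: [-1.4, -2.5, 17.6]
opening: 45.2
```

Run:
```python
from h import *
s,M=st(); print(s["wrist_torque"])
f=manip.grab_frame("side")[:,:,::-1]; cv2.imwrite("pics/side2.png",cv2.resize(f[150:270,190:310],None,fx=5,fy=5,interpolation=cv2.INTER_CUBIC))
```

```text
t 6.2 pos [465.973 284.271  66.197] shaker [-53.938  56.368] tipz 58.197202751787295 open 45.1601859818747 F [-1.392 -2.506 17.552]
tool y ang 0.04720460012560074 tz [ 0.001 -0.    -1.   ] q [ 0.118  0.473 -0.905  1.815  0.424  1.06  -0.898]
[-0.554  0.61   0.044]
```

View pics/side2.png

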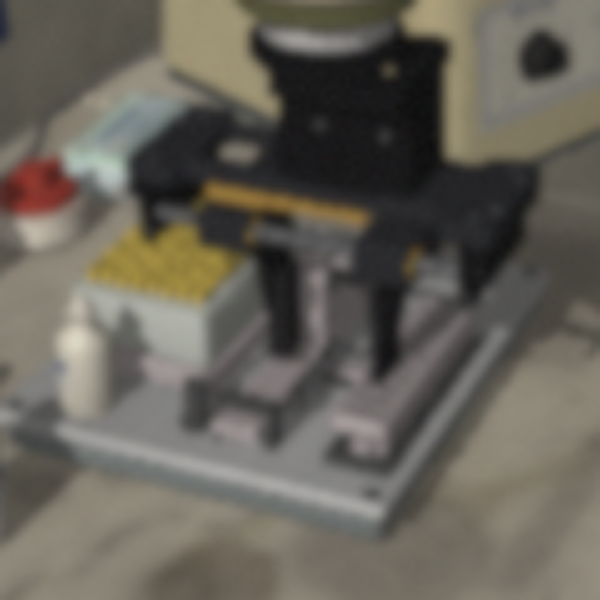

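The side picture shows one fingertip on the catch bar at crop (385,365) and the other on the bolt just in front of the tab, at crop (285,345). The force is 17.6 N with the tip at 58.2 mm, so the bar is on its bottom stop. Now I slide toward -y.

{"fn": "arm_command", "kwargs": {
  "plan": [
    [0,0,0,-2,-1,0,-0.03],
    [0,0,0,-3,-1,0,-0.03],
    [0,0,0,-3,0,0,-0.03],
    [0,0,0,-3,0,0,-0.03],
    [0,0,0,-3,0,0,-0.03],
    [0,0,0,-3,0,0,-0.03],
    [0,0,0,-3,0,0,-0.03],
    [0,0,0,-3,0,0,-0.03],
    [0,0,0,-3,0,0,-0.03],
    [0,0,0,-3,0,0,-0.03]
  ]
}}

```text
clock: 7.25
position: [464.9, 258.3, 66.4]
tool_rot: [-2.165, -2.274, -0.008]
ft_force: [0.0, 9.1, 10.0]
opening: 44.8
```

Run:
```python
from h import *
s,M=st(); print(s["wrist_torque"])
f=manip.grab_frame("side")[:,:,::-1]; cv2.imwrite("pics/side3.png",cv2.resize(f[150:270,190:310],None,fx=5,fy=5,interpolation=cv2.INTER_CUBIC))
```

```text
t 7.25 pos [464.932 258.281  66.392] shaker [-56.199  30.455] tipz 58.39202919196219 open 44.7825557247626 F [ 0.047  9.072 10.028]
tool y ang 0.04915826881759623 tz [ 0.002  0.005 -1.   ] q [ 0.183  0.441 -0.916  1.853  0.4    1.041 -0.843]
[ 2.125  0.245 -0.188]
```

View pics/side3.png

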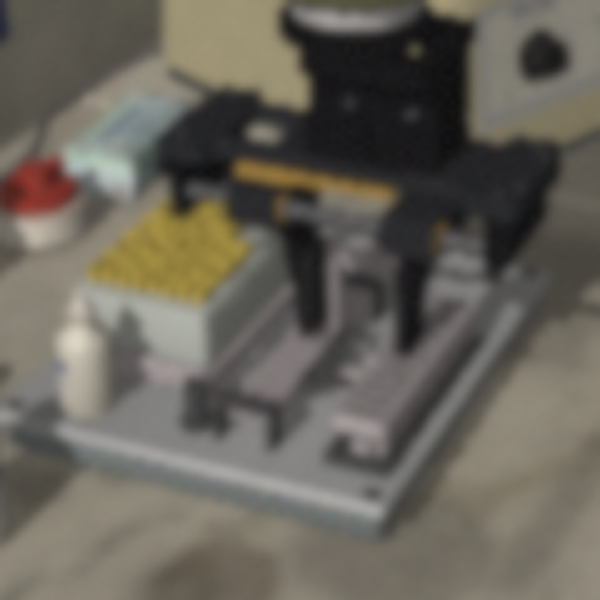

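The bolt is following: its left end has drawn under the guide at crop (240,400). The catch still carries about 10 N. I keep pushing.

{"fn": "arm_command", "kwargs": {
  "plan": [
    [0,0,0,-3,0,0.3,-0.03],
    [0,0,0,-3,0,0,-0.03],
    [0,0,0,-3,0,0,-0.03],
    [0,0,0,-3,0,0,-0.03],
    [0,0,0,-3,0,0,-0.03],
    [0,0,0,-3,0,0,-0.03]
  ]
}}

```text
clock: 7.9
position: [465.8, 240.7, 66.3]
tool_rot: [-2.164, -2.274, -0.008]
ft_force: [-2.0, 9.9, 12.3]
opening: 44.5
```

Run:
```python
from h import *
s,M=st(); print(s["wrist_torque"])
```

```text
t 7.9 pos [465.829 240.663  66.294] shaker [-56.131  12.815] tipz 58.29430298391923 open 44.47425739032721 F [-2.     9.865 12.314]
tool y ang 0.04943560492499702 tz [ 0.002  0.005 -1.   ] q [ 0.223  0.424 -0.919  1.872  0.387  1.032 -0.806]
[ 2.203  0.405 -0.135]
```

{"fn": "arm_command", "kwargs": {
  "plan": [
    [0,0,0,-2,0,0,-0.03],
    [0,0,0,-2,0,0,-0.03],
    [0,0,0,-2,0,0,-0.03],
    [0,0,0,0,0,0,-0.03]
  ]
}}

```text
clock: 8.3
position: [466.2, 234.7, 66.3]
tool_rot: [-2.164, -2.274, -0.008]
ft_force: [-0.2, 10.4, 12.7]
opening: 44.9
```

Run:
```python
from h import *
s,M=st()
```

```text
t 8.3 pos [466.168 234.735  66.293] shaker [-56.07    6.877] tipz 58.293148239516086 open 44.86047490298677 F [-0.231 10.448 12.662]
tool y ang 0.049718239954177526 tz [ 0.002  0.005 -1.   ] q [ 0.236  0.418 -0.92   1.878  0.383  1.029 -0.793]
```

{"fn": "arm_command", "kwargs": {
  "plan": [
    [0,0,0,-1.5,0,0,-0.03],
    [0,0,0,-1.5,0,0,-0.03],
    [0,0,0,0,0,0,-0.03]
  ]
}}

```text
clock: 8.6
position: [466.1, 234.4, 66.4]
tool_rot: [-2.16, -2.276, -0.014]
ft_force: [1.2, 21.1, 5.3]
opening: 44.7
```

{"fn": "arm_command", "kwargs": {
  "plan": [
    [0,0,0,-1.5,0,0,-0.03],
    [0,0,0,-1.5,0,0,-0.03],
    [0,0,0,0,0,0,-0.03]
  ]
}}

```text
clock: 8.9
position: [466.0, 234.0, 66.5]
tool_rot: [-2.155, -2.277, -0.02]
ft_force: [3.7, 29.5, -1.2]
opening: 44.8
```

Run:
```python
from h import *
s,M=st()
f=manip.grab_frame("side")[:,:,::-1]; cv2.imwrite("pics/side4.png",cv2.resize(f[150:270,190:310],None,fx=5,fy=5,interpolation=cv2.INTER_CUBIC))
```

```text
t 8.9 pos [466.017 234.028  66.472] shaker [-56.255   6.177] tipz 58.47229303385996 open 44.77170432667039 F [ 3.745 29.496 -1.234]
tool y ang 0.054831104662508935 tz [ 0.004  0.013 -1.   ] q [ 0.248  0.414 -0.925  1.883  0.377  1.02  -0.78 ]
```

View pics/side4.png

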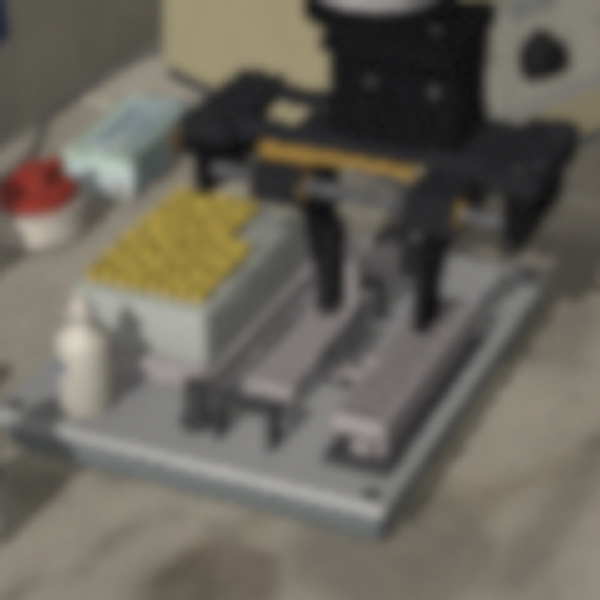

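Lateral force rose to 29.5 N with no further travel, so the bolt is on its hard stop. The finger travelled about 38 mm after reaching the tab, and the catch is still down (tip 58.5). I relax the push, then lift.

{"fn": "arm_command", "kwargs": {
  "plan": [
    [0,0,0,2,0,0,-0.03],
    [0,0,0,2,0,0,-0.03],
    [0,0,0,2,0,0,-0.03],
    [0,0,0,1,0,0,-0.03],
    [0,0,0,0,0,0,-0.03]
  ]
}}

```text
clock: 9.45
position: [466.1, 234.5, 66.2]
tool_rot: [-2.165, -2.276, -0.005]
ft_force: [-2.5, 4.8, 17.0]
opening: 44.9
```

Run:
```python
from h import *
s,M=st()
f=manip.grab_frame("side")[:,:,::-1]; cv2.imwrite("pics/side5.png",cv2.resize(f[150:270,190:310],None,fx=5,fy=5,interpolation=cv2.INTER_CUBIC))
```

```text
t 9.45 pos [466.134 234.518  66.242] shaker [-56.115   6.662] tipz 58.24156885950974 open 44.86788891947612 F [-2.525  4.789 17.037]
tool y ang 0.050295836222309494 tz [ 0.002  0.002 -1.   ] q [ 0.234  0.419 -0.919  1.877  0.386  1.032 -0.795]
```

View pics/side5.png

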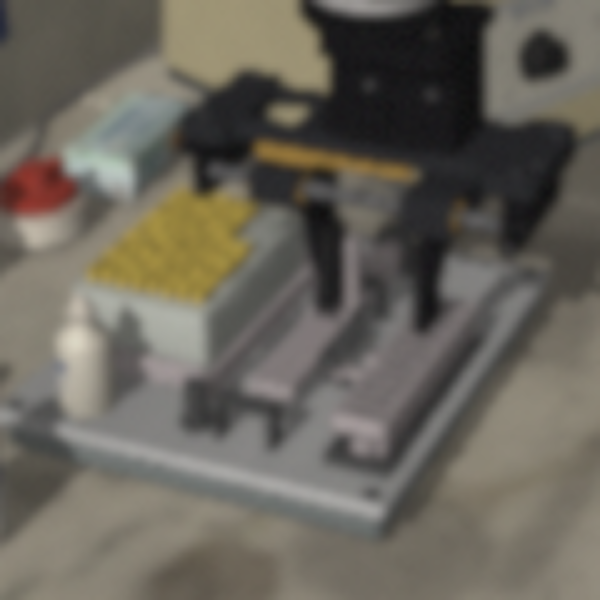

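The catch is down firmly (17 N), the bolt is against its stop and the push is light. I lift off.

{"fn": "arm_command", "kwargs": {
  "plan": [
    [0,0,0,1,0,-3,-0.03],
    [0,0,0,1,0,-4,-0.03],
    [0,0,0,1,0,-5,-0.03],
    [0,0,0,1,0,-10,-0.03],
    [0,0,0,0,0,-20,-0.03],
    [0,0,0,0,0,-40,-0.03],
    [0,0,0,0,0,-50,-0.03],
    [0,0,0,0,0,-50,-0.03],
    [0,0,0,0,0,-50,-0.03],
    [0,0,0,0,0,0,-0.03]
  ]
}}

```text
clock: 10.5
position: [467.1, 237.3, 303.3]
tool_rot: [2.166, 2.27, 0.011]
ft_force: [0.7, -0.2, -0.9]
opening: 44.9
```

{"fn": "arm_command", "kwargs": {
  "plan": [
    [0,0,0,-40,0,0,-0.03],
    [0,0,0,-50,0,0,-0.03],
    [0,0,0,-50,0,0,-0.03],
    [0,0,0,-50,0,0,-0.03],
    [0,0,0,-50,0,0,-0.03],
    [0,0,0,-50,0,0,-0.03],
    [0,0,0,-50,0,0,-0.03],
    [0,0,0,-30,0,0,-0.03],
    [0,0,0,0,0,0,-0.03],
    [0,0,0,0,0,0,-0.03]
  ]
}}

```text
clock: 11.5
position: [482.8, -133.6, 296.5]
tool_rot: [-2.169, -2.271, 0.0]
ft_force: [0.3, 0.7, -0.3]
opening: 44.9
```

Run:
```python
from h import *
s,M=st()
f=manip.grab_frame("side")[:,:,::-1]; cv2.imwrite("pics/side6f.png",f);cv2.imwrite("pics/side6.png",cv2.resize(f[170:270,150:310],None,fx=5,fy=5,interpolation=cv2.INTER_CUBIC))
f=manip.grab_frame("top")[:,:,::-1]; cv2.imwrite("pics/top6.png",f);cv2.imwrite("pics/top6c.png",cv2.resize(f[130:240,160:290],None,fx=5,fy=5,interpolation=cv2.INTER_CUBIC))
```

```text
t 11.5 pos [ 482.776 -133.577  296.489] shaker [ -56.786 -361.809] tipz 288.4891101602165 open 44.86790075137911 F [ 0.312  0.73  -0.278]
tool y ang 0.046201140120717 tz [-0.001  0.001 -1.   ] q [ 0.861  0.077 -0.711  1.643  0.05   1.441  0.191]
```

View pics/side6.png

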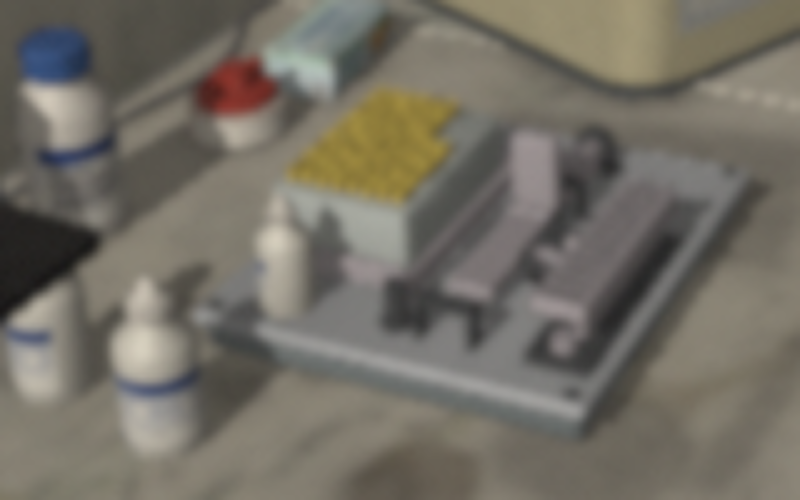

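View pics/top6c.png

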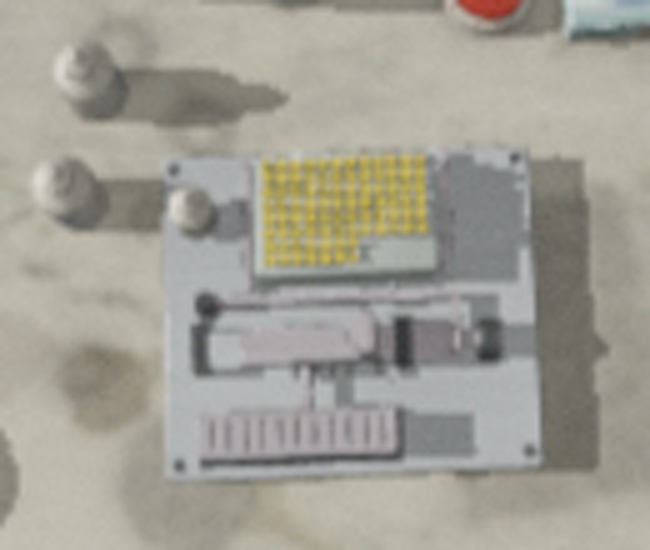

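View pics/top6.png

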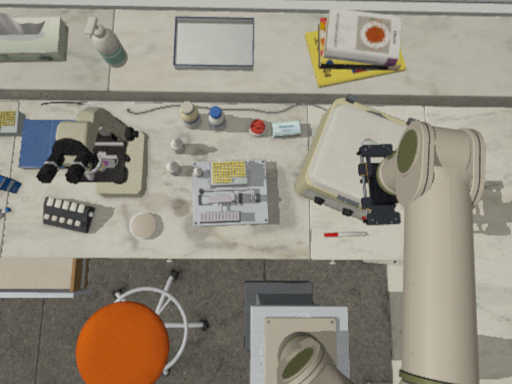

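The bolt has gone into the keeper, the catch bar is back at its starting pixels, and the bystanders look unmoved. I measure the tab shift and image changes, then hand in.

Run:
```python
from h import *
np.set_printoptions(precision=1,suppress=True)
S=lambda p:((p[0]+.5)/5-.5+150,(p[1]+.5)/5-.5+170)
a=onz("side",*S((503,163)),92);b=onz("side",*S((535,133)),92);print("tab moved",w2sh(b)-w2sh(a))
A=cv2.imread("pics/top0.png");B=cv2.imread("pics/top6.png");A2=cv2.imread("pics/side0.png");B2=cv2.imread("pics/side6f.png")
for n,X,Y,(u,v,w,h) in(("catch side",A2,B2,(256,205,32,30)),("dropper",A2,B2,(200,205,14,30)),("tipbox",A,B,(210,158,40,28)),("petri",A,B,(128,208,34,34)),("marker",A,B,(320,228,52,14))):
    t=X[v:v+h,u:u+w]; r=cv2.matchTemplate(Y[v-6:v+h+6,u-6:u+w+6],t,cv2.TM_CCOEFF_NORMED); _,m,_,l=cv2.minMaxLoc(r); print(n,"shift px",l[0]-6,l[1]-6,round(m,3))
s,M=st(); print("vel",abs(s["joint_vel"]).max())
manip.job_done()
```

```text
tab moved [ -1.9 -36. ]
catch side shift px 0 0 0.817
dropper shift px 0 0 1.0
tipbox shift px 0 0 0.995
petri shift px 0 0 0.992
marker shift px 0 0 0.997
t 11.6 pos [ 483.19  -132.152  296.809] shaker [ -56.305 -360.405] tipz 288.8086912812771 open 44.98499494246872 F [ 0.172  0.998 -0.655]
tool y ang 0.04914763204915647 tz [-0.  0. -1.] q [ 0.859  0.076 -0.713  1.643  0.05   1.441  0.191]
vel 0.009118610123558222
the job is handed in; nothing more can be done
```

I pressed the catch bar to its bottom stop with one fingertip and slid along it while the other pushed the bolt tab toward the keeper. I stopped when the push hit a hard stop, then eased off, lifted clear and handed in at 11.6 s. No verdict was reported.

- **Catch while pushing:** the fingertip read 58.2–58.5 mm above the bench throughout, against 58 mm for fully down. Upward force on the tool was about 10–17 N. At the hard stop it fell to about -1 N with the tip still at 58.5 mm. It was back at 17 N once I eased the push.
- **Bolt:** the push rose to 29.5 N with no further travel. I measured the tab's travel as 36 mm from the side camera and about 38 mm from the finger, from a start of 0–8 mm. That fits the bolt being home at 42 mm, but the camera figure alone does not prove it; the hard stop does most of the work.
- **Catch after release:** it shows 0 pixels of shift from where it started, so it is up again. The image match there was weaker (0.82), probably because the moved bolt is in the same crop.
- **Bystanders:** tip box, dropper, petri dish and marker all show 0 pixels of shift (match 0.99 or better).
- **Arm:** it is parked clear of the shaker, above the centrifuge. The force reading was about 1 N, the same as in free air.

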